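# Lid on the paint tub, then offer up the press lever

### The job

Close up the paint tub in the lid press: first set the loose lid that fits (the larger one) onto the tub's rim so that it sits seated and level, placing it rather than dropping it, and let go of it. Then lift the steel press lever by its balance point and hold it level a few centimetres (about 3 to 6) clear above the top of the press's post, the eye in its hub straight above the post and its round foot above the lid's knob, so that a helper can pin it. Finish still holding it there, gripped at the balance point and touching nothing else; leave the other things on the table where they are.

Things in the scene. Friction and masses are not known exactly. Their poses are not given: they have to be found in the camera images.
- lid: Larger of two loose white lids: flange 112 mm across, 5 mm thick; under it a plug 83 mm across, 8 mm deep; on top a round knob 28 mm across, 28 mm tall; about 90 g. Stands on its plug, knob up, beyond the lever; the two lids may swap places. Origin: centre of the plug's underside, z up: flange at z 8 to 13 mm, knob 13 to 41 mm. Seated, the origin is 8 mm below the tub's rim.
- tub_rim (a point): Centre of the open white paint tub's mouth, at rim height, 82 mm above the table. Tub fixed in the lid press, 70 mm tall, at the rim 100 mm outside, 92 mm inside; the lid's plug drops in with 4 mm to spare all round and the flange rests on the rim. x points level from post to tub, z up.
- post_top (a point): Centre of the top of the press's steel post, 135 mm above the table. Post 20 mm across (36 mm in its lowest 42 mm), 150 mm from the tub's centre, on the same fixed grey base plate (260 x 130 x 12 mm). x points level from post to tub, z up. The press is on the robot's left, its tub farther left than the post.
- lever: Loose dark steel press lever, 0.5 to 0.8 kg: heavy hub 48 mm across, 40 mm tall, with upright 24 mm eye; bar 16 x 16 mm; wooden handle ending 285 mm from the eye; round foot 28 mm across under the bar. Lies on hub and foot on the robot's right, hub farther right. Origin: on the eye's axis at the hub's underside; x along the bar to the handle, z up. Bar at z 24 to 40 mm, clear below.
- lever_balance (a point): The lever's balance point, on the bar at mid height: 62 mm from the eye's axis along x (towards the handle), 32 mm above the hub's underside; the centre of mass is straight below, about 8 mm lower. Axes as the lever's.
- lever_foot (a point): Centre of the underside of the lever's round foot, 150 mm from the eye's axis along x, level with the hub's underside.
- small_lid: Bystander: the smaller lid, same shape with a flange 80 mm across and plug 58 mm across; too small for the tub. Origin at the centre of its underside.
- jar: Bystander: small closed paint jar, 48 mm across, 65 mm tall, beyond the lids. Origin at the centre of its underside.
- brush: Bystander: paint brush 180 mm long lying on the table between the robot and the press.
- block: Bystander: wooden printing block 70 x 50 x 20 mm, at the far side. Origin at the centre of its underside.
- mug: Bystander: white mug 76 mm across, 85 mm tall, beyond the press. Origin at the centre of its underside.
- press: The whole lid press, fixed to the table: grey base plate 260 x 130 x 12 mm with the post and the tub. Origin: centre of the plate's underside; x from post to tub (post at x -90 mm, tub at x +60 mm), z up.
Mind the look-alikes: they are no part of the job. What is shaped like the lid but brown or pink is not meant.

How it is judged:
By the outcome, as a careful person would: the job done as asked, in the order asked, and still so for the second after the job is handed in, while the arm keeps its last pose, push and grip.
It also fails if it takes over 61 s, if anything falls off the work surface, if the arm or the gripper's body presses on something with over 40 N, if the wrist force passes 120 N, or if a joint passes its speed limit or range.

### The arm

A 6-joint arm with a two-finger parallel gripper is mounted at the origin on the work surface. World frame = base frame: x ahead of the robot, y to its left, z up, the work surface at z = 0. Lengths are in m, angles in degrees, forces in N, time in s.
With the tool pointing down it reaches from about 0.325 to 0.775 m from the base axis. Payload 5.5 kg.
Tool frame: the origin (TCP) lies midway between the tips of the shut fingers; the grasp point (between the pads) lies manip.hold_point_z behind it (manip.hold_point_z is the distance from the TCP to the grasp point, in m); z points along the fingers, y is the direction in which the jaws open and shut (so a half turn about z gives the same grasp; the last joint's range is limited). The gripper opens to 85 mm and grips with 20 to 120 N. Pads are 22 mm wide; open, the fingers measure 114 mm over their backs; the gripper's body (76 mm by 85 mm) begins 54 mm behind the grasp point. The pads swing forward as they close: fully open they stand 13 mm farther back than shut.
Start: joints at [67.626, 5.22, 70.514, -0, 104.267, -3.249], TCP at [0.197, 0.567, 0.231] pointing down, gripper open.
Joint ranges: [-164.24, 164.24], [-49.07, 125.15], [9.68, 141.18], [-86.29, 266.29], [3.28, 154.24], [-151.56, 151.56]. Speed limits (degrees/s): [147.25, 147.25, 172.46, 180, 180, 180].

### API

Orientations are given as a 3x3 rotation matrix whose columns are the frame's x, y, z axes.
In Python, from rig import manip gives the robot as it stands.
- The arm moves only by the shell command python3 -m crank 'ROWS' [FORCE]. ROWS is a JSON object of lists of equal length, an entry for each row: "xyz": the shift along the tool's x, y, z in units of 4 cm (1.0 is 4 cm), a list of three; "dr": the turn, a rotation vector about the tool's x, y, z in units of 0.15 rad (1.0 is 0.15 rad), a list of three; "gripper": the opening, from 0 (shut) to 1 (fully open). A call has 1 to 12 rows; each row shifts and turns the commanded pose from where the row before left it, along the tool's axes as they then stand; what a row does not reach is not made up. A row lasts 1/10 s, in which the tool goes at most 50 mm and 8.59 degrees, less where a joint would pass 70% of its speed; a pose out of reach is approached as far as the arm can. A call with a number of a shift or a turn outside -1 to 1 is refused whole. A call with a gripper value outside its range is refused whole. The fingers move at their own pace and stop on an object; FORCE is the grip in N (left out, the last holds). Time passes only in rows, so rows that do not move let the fingers close. It gives the time, the measured TCP pose, the force and the opening at its end, in the units of the state.
- manip.state(): the state, without advancing time (a new reading comes with each control period).
- manip.grab_frame(name): name is "scene" or "top" or "wrist"; returns (picture, depth): 480x640x3 uint8, blue, green, red; 480x640 float32, m along the optical axis (not along the pixel's ray), 0 where there is no reading.
- manip.get_calibration(name): a dict with "fx", "fy", "cx", "cy" (pixels), "pose" (4x4, takes a point from camera to world coordinates); the wrist camera has in their place "mount" (4x4, takes a point from camera to tool coordinates, whose origin is the TCP and whose axes are the flange's). Camera axes: x right, y up, looking along -z (the intrinsics and any distortion apply to the point x, -y, -z); pixel columns grow to the right and rows downward; lengths in m; the calibration is good to about 2 mm. The wrist camera is an equidistant fisheye: a pixel r from the principal point sees the ray r / f radians off the axis. A picture is of the moment at which its call begins: read the wrist's pose just before it. get_calibration takes no time and is no camera call.
- manip.close_job(): hands the job in, once; it reports no verdict.
Trained networks look in the newest picture that a camera, given by its name, has taken for a name from the list of things; names that differ only in an ending like _2 or _b are one class to them, and where a whole thing is asked for, a point or a joint stands for the part that bears it (a point fixed in the world has none). Each returns a list of dicts, best first, with "conf" (0 to 1); they miss things now and then, are a little off and sometimes report something else, mostly with a low value. They report only what shows in the picture. A call takes as long as a camera call. They do not tell look-alikes from the thing itself.
- manip.look_for(label, camera): "rect" ([centre column, centre row, width, height] in pixels, round what is visible of it).
- manip.masks_of(label, camera): "mask" (480x640 bool, what is visible of it) and "rect" ([centre column, centre row, width, height] in pixels, round what is visible of it).
- manip.place_of(label, camera): "position" ([column, row] in pixels: a listed point, or the origin of a listed thing).
The state is a dict: "time_s": time; "joints": joint angles; "qd": joint speeds; "joint_efforts": joint torques, N m; "tool_pos": TCP position; "tcp_rot": TCP orientation; "wrist_force": force on the tool from outside, world axes, zero at the start; "ft_torque": the same for the moment, N m; "opening": finger opening in m.
Only numpy, scipy, OpenCV 4.12 (cv2) and the standard library are available. Lean on these libraries where they do the work, as an engineer would, in place of code of your own. Each camera call takes 0.05 s, during which the arm holds its last target. There are 200 camera calls.

## Working session

There is one attempt and no reset: what is moved stays moved. The work goes in short steps, Python scripts to look and compute and a shell command to move; the robot and the scene stay as the last step left them, time stands still between calls to the robot, and variables do not carry over. Pictures are saved under pics/ and viewed, about 8 in all and at most 12, crops included, and the job is handed in when it is done.

```bash
mkdir -p pics; ls; cat > h.py <<'E'
import numpy as np, cv2
from rig import manip
def px2w(cam,uv,d=None,z=None):
    """pixel -> world, by depth d or on plane of height z (fixed cameras)"""
    c=manip.get_calibration(cam);P=np.array(c["pose"])
    r=np.array([(uv[0]-c["cx"])/c["fx"],-(uv[1]-c["cy"])/c["fy"],-1.])
    if d is not None: return (P@np.r_[r*d,1])[:3]
    w=P[:3,:3]@r; t=(z-P[2,3])/w[2]
    return P[:3,3]+t*w
def wr(uv,z,s=None):
    c=manip.get_calibration("wrist");M=np.array(c["mount"]);s=s or manip.state()
    f=c["fx"];x=(uv[0]-c["cx"]);y=(uv[1]-c["cy"]);r=np.hypot(x,y);th=r/f
    k=np.sin(th)/max(r,1e-9)
    d=np.array([x*k,-y*k,-np.cos(th)])
    R=np.array(s["tcp_rot"]);p=np.array(s["tool_pos"])
    o=p+R@M[:3,3];w=R@M[:3,:3]@d
    return o+w*(z-o[2])/w[2]
E
python3 - <<'E'
from h import *
s=manip.state()
for k,v in s.items(): print(k,np.round(v,3).tolist())
print(manip.hold_point_z)
ims=[]
for n in("scene","top"):
    im,d=manip.grab_frame(n); cv2.imwrite(f"pics/{n}0.png",im); np.save(f"{n}_d.npy",d)
    c=manip.get_calibration(n);print(n,{k:np.round(v,3).tolist() for k,v in c.items()})
Z={"lid":0,"small_lid":0,"tub_rim":.082,"post_top":.135,"lever":0,"lever_balance":.032,"lever_foot":0,"press":0}
for cam in("top","scene"):
  for l,z in Z.items():
    for r in manip.place_of(l,cam)[:3]: print(cam,l,round(r["conf"],2),np.round(r["position"]),np.round(px2w(cam,r["position"],z=z),4))
E
```

```text
pics
time_s 0.0
joints [67.625, 5.262, 70.581, -0.0, 104.267, -3.249]
qd [0.017, -0.066, 0.065, 0.006, 0.046, 0.056]
joint_efforts [0.002, -45.872, -41.804, -0.0, 0.012, -0.0]
tool_pos [0.196, 0.567, 0.23]
tcp_rot [[-0.945, 0.328, -0.001], [0.328, 0.945, -0.002], [0.0, -0.002, -1.0]]
wrist_force [-0.297, -0.725, -0.327]
ft_torque [-0.014, -0.013, -0.018]
opening 0.085
0.0187
scene {'fx': 611.641, 'fy': 611.641, 'cx': 310.941, 'cy': 239.147, 'pose': [[0.638, -0.462, 0.617, 1.402], [0.77, 0.386, -0.507, -0.792], [-0.004, 0.799, 0.602, 0.948], [0.0, 0.0, 0.0, 1.0]]}
top {'fx': 619.48, 'fy': 619.48, 'cx': 315.907, 'cy': 238.396, 'pose': [[0.027, 0.982, -0.187, 0.194], [-1.0, 0.028, 0.004, -0.074], [0.01, 0.187, 0.982, 1.862], [0.0, 0.0, 0.0, 1.0]]}
top lid 0.89 [418. 287.] [ 0.4092 -0.396   0.    ]
top lid 0.85 [378. 206.] [ 0.6563 -0.2701  0.    ]
top lid 0.73 [450. 326.] [ 0.2946 -0.489   0.    ]
top small_lid 0.93 [315. 218.] [ 0.6128 -0.0775  0.    ]
top small_lid 0.26 [277. 179.] [0.7354 0.0449 0.    ]
top tub_rim 0.63 [182. 236.] [0.5284 0.3099 0.082 ]
top tub_rim 0.29 [318. 215.] 
[... 537 characters left out ...]
 [ 0.2854 -0.4895  0.    ]
scene lid 0.55 [273. 333.] [ 0.6374 -0.2677  0.    ]
scene small_lid 0.61 [332. 291.] [ 0.6156 -0.0804  0.    ]
scene tub_rim 0.72 [422. 187.] [0.5273 0.3114 0.082 ]
scene post_top 0.96 [395. 193.] [0.5566 0.1713 0.135 ]
scene lever 0.86 [230. 290.] [ 0.4608 -0.2616  0.    ]
scene lever 0.28 [246. 266.] [ 0.4126 -0.1822  0.    ]
scene lever_balance 0.93 [246. 266.] [ 0.4457 -0.2031  0.032 ]
scene lever_balance 0.46 [341. 197.] [0.3703 0.1657 0.032 ]
scene lever_balance 0.19 [399. 195.] [0.4624 0.2945 0.032 ]
scene lever_foot 0.18 [396. 195.] [0.4258 0.3247 0.    ]
scene press 0.87 [412. 225.] [0.5544 0.2528 0.    ]
scene press 0.2 [460. 280.] [0.7804 0.1737 0.    ]
```

```bash
python3 -c "
import cv2
a=cv2.imread('pics/top0.png')[130:370,120:500]
cv2.imwrite('pics/top0c.png',cv2.resize(a,(760,480)))"
```

```text
(no output)
```

View pics/scene0.png

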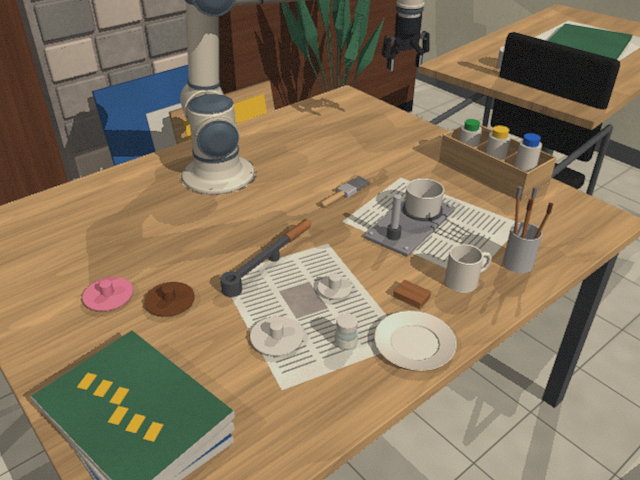

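View pics/top0c.png

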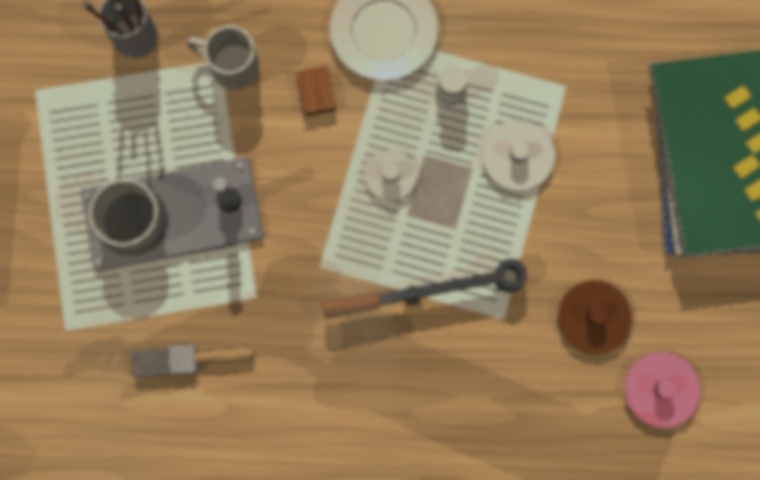

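The scene view shows the large white lid at about (277,335), the small one at (335,287), the lever from hub (231,284) to handle (310,228), and the press at (410,225). The brown and pink lids are decoys. I'm setting off for a point above the lid.

```bash
python3 -m crank '{"xyz":[[-0.83,-0.765,0],[-0.83,-0.765,0],[-0.83,-0.765,0],[-0.83,-0.765,0],[-0.83,-0.765,0],[-0.83,-0.765,0],[-0.83,-0.765,0],[-0.83,-0.765,0],[-0.83,-0.765,0],[-0.83,-0.765,0],[-0.83,-0.765,0]],"dr":[[0,0,0],[0,0,0],[0,0,0],[0,0,0],[0,0,0],[0,0,0],[0,0,0],[0,0,0],[0,0,0],[0,0,0],[0,0,0]],"gripper":[1,1,1,1,1,1,1,1,1,1,1]}' 60
python3 -m crank '{"xyz":[[-0.83,-0.765,0],[-0.83,-0.765,0],[-0.83,-0.765,0],[-0.83,-0.765,0],[-0.83,-0.765,0],[-0.83,-0.765,0],[-0.83,-0.765,0],[-0.83,-0.765,0],[-0.83,-0.765,0],[0,0,0]],"dr":[[0,0,0],[0,0,0],[0,0,0],[0,0,0],[0,0,0],[0,0,0],[0,0,0],[0,0,0],[0,0,0],[0,0,0]],"gripper":[1,1,1,1,1,1,1,1,1,1]}'
python3 -m crank '{"xyz":[[0,0,0],[0,0,0],[0,0,0],[0,0,0],[0,0,0],[0,0,0],[0,0,0],[0,0,0],[0,0,0]],"dr":[[0,0,0.937],[0,0,0.937],[0,0,0.937],[0,0,0.937],[0,0,0.937],[0,0,0.937],[0,0,0.937],[0,0,0],[0,0,0]],"gripper":[1,1,1,1,1,1,1,1,1]}'
cat > look.py <<'E'
import sys
from h import *
name=sys.argv[1]
s=manip.state();im,d=manip.grab_frame("wrist");cv2.imwrite(f"pics/{name}.png",im)
print(s["time_s"],np.round(s["tool_pos"],4),np.round(s["tcp_rot"],3).tolist(),s["opening"],np.round(s["wrist_force"],1))
for a in sys.argv[2:]:
    l,z=a.split(":")
    for r in manip.place_of(l,"wrist")[:3]: print(l,round(r["conf"],2),np.round(r["position"]),np.round(wr(r["position"],float(z),s),4))
E
python3 look.py w1 lid:0 lever:0 lever_balance:.032 lever_foot:0
```

```text
time_s: 2.0
tool_pos: [0.4319, 0.1275, 0.2317]
tcp_rot: [[-0.945, 0.328, 0.001], [0.328, 0.945, 0.0], [-0.001, 0.001, -1.0]]
wrist_force: [0.9, 1.6, 0.3]
opening: 0.0853
time_s: 3.0
tool_pos: [0.6241, -0.2338, 0.2267]
tcp_rot: [[-0.943, 0.332, -0.005], [0.332, 0.943, 0.001], [0.005, -0.001, -1.0]]
wrist_force: [0.1, 0.5, -1.0]
opening: 0.0854
time_s: 3.9
tool_pos: [0.6234, -0.2284, 0.2315]
tcp_rot: [[-0.255, 0.967, 0.0], [0.967, 0.255, 0.0], [-0.0, 0.0, -1.0]]
wrist_force: [0.4, 1.0, 0.3]
opening: 0.0851
3.9 [ 0.6234 -0.2284  0.2315] [[-0.255, 0.967, 0.0], [0.967, 0.255, 0.0], [-0.0, 0.0, -1.0]] 0.08513291990934148 [0.4 1.  0.3]
lid 0.94 [119. 282.] [ 0.4089 -0.3903  0.    ]
lid 0.66 [ 58. 321.] [ 0.3018 -0.4898  0.    ]
lid 0.65 [336. 247.] [ 0.6554 -0.2756  0.    ]
lever 0.88 [172. 192.] [ 0.4676 -0.2607  0.    ]
lever_balance 0.84 [153. 136.] [ 0.449  -0.1997  0.032 ]
lever_foot 0.96 [169.  49.] [ 0.4328 -0.111   0.    ]
lever_foot 0.28 [154. 133.] [ 0.4356 -0.2012  0.    ]
lever_foot 0.27 [349.  53.] [ 0.6141 -0.0778  0.    ]
```

View pics/w1.png

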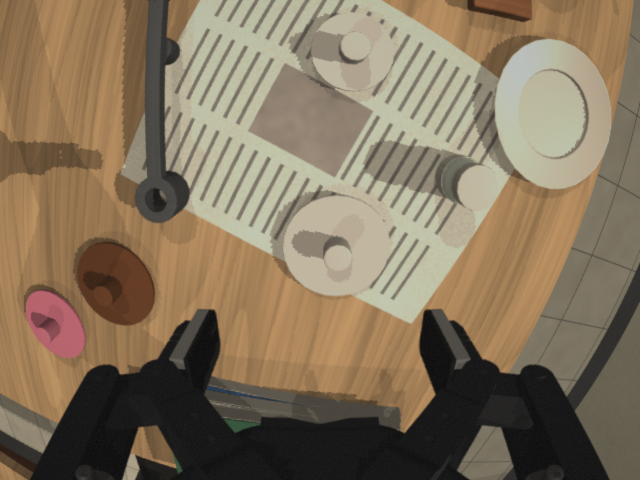

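The wrist view shows the large lid's flange centred near (337,245) with the knob top at (339,257). The jar is at (468,185) and the lever hub at (162,197).

```bash
python3 - <<'E'
from h import *
print(wr((337,245),.013),wr((338.5,257),.041))
im,d=manip.grab_frame("wrist")
print(d[257,338],d[245,370])
for l in ("lid",):
  for r in manip.masks_of(l,"wrist")[:3]: print(r["conf"],r["rect"],wr(r["rect"][:2],.013))
s=manip.state();t=np.array([.647,-.268]);R=np.array(s["tcp_rot"]);print(R.T@(np.r_[wr((338.5,257),.041)[:2],.1]-s["tool_pos"])/.04)
E
```

```text
[ 0.65331549 -0.26960282  0.013     ] [ 0.65410216 -0.27163339  0.041     ]
0.3581184 0.38279477
0.85 [55.7, 324.6, 64.5, 70.5] [ 0.30658237 -0.48486397  0.013     ]
0.67 [335.9, 245.4, 106.1, 97.8] [ 0.65230945 -0.27036868  0.013     ]
0.67 [116.5, 284.8, 76.1, 83.0] [ 0.41208302 -0.3859551   0.013     ]
[-1.22918593  0.47346242  3.28123505]
```

```bash
python3 -m crank '{"xyz":[[-0.6,0.24,0.5],[-0.6,0.24,0.5],[0,0,0.9],[0,0,0.9],[0,0,0.9],[0,0,0.6],[0,0,0.4],[0,0,0.3],[0,0,0.25],[0,0,0],[0,0,0]],"dr":[[0,0,0],[0,0,0],[0,0,0],[0,0,0],[0,0,0],[0,0,0],[0,0,0],[0,0,0],[0,0,0],[0,0,0],[0,0,0]],"gripper":[1,1,1,1,1,1,1,1,1,1,1]}' 
python3 look.py w2
```

```text
time_s: 5.35
tool_pos: [0.6546, -0.2708, 0.0225]
tcp_rot: [[-0.251, 0.968, 0.001], [0.968, 0.251, -0.001], [-0.001, 0.001, -1.0]]
wrist_force: [0.3, 0.2, 1.0]
opening: 0.0855
5.35 [ 0.6546 -0.2708  0.0225] [[-0.251, 0.968, 0.001], [0.968, 0.251, -0.001], [-0.001, 0.001, -1.0]] 0.08546173090448175 [0.3 0.2 1. ]
```

View pics/w2.png

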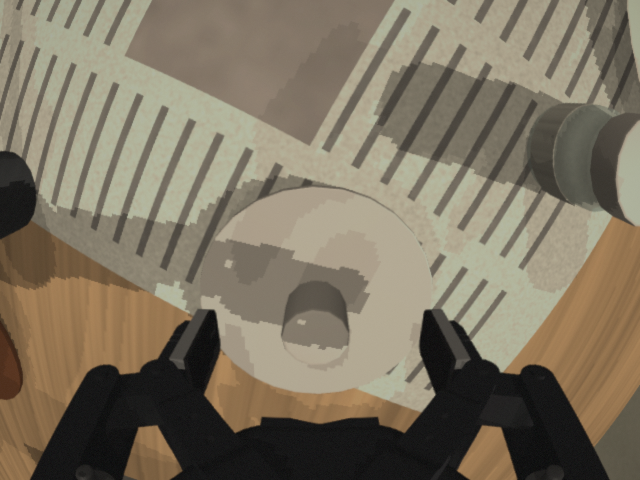

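The knob at (316,325) is centred between the pads at 215 and 425. I'll lower a touch and close.

```bash
python3 -m crank '{"xyz":[[0,0,0.1],[0,0,0],[0,0,0],[0,0,0],[0,0,0],[0,0,0],[0,0,0],[0,0,0],[0,0,0],[0,0,0]],"dr":[[0,0,0],[0,0,0],[0,0,0],[0,0,0],[0,0,0],[0,0,0],[0,0,0],[0,0,0],[0,0,0],[0,0,0]],"gripper":[0.6,0.4,0.2,0,0,0,0,0,0,0]}' 60
python3 -m crank '{"xyz":[[0,0,-0.3],[0,0,-0.6],[0,0,-1],[0,0,-1],[0,0,-1],[0,0,-1],[0,0,-0.6],[0,0,0]],"dr":[[0,0,0],[0,0,0],[0,0,0],[0,0,0],[0,0,0],[0,0,0],[0,0,0],[0,0,0]],"gripper":[0,0,0,0,0,0,0,0]}' 60
```

```text
time_s: 6.4
tool_pos: [0.6543, -0.2706, 0.0178]
tcp_rot: [[-0.25, 0.968, 0.001], [0.968, 0.25, -0.0], [-0.001, 0.001, -1.0]]
wrist_force: [0.8, 0.9, 3.0]
opening: 0.0261
time_s: 7.2
tool_pos: [0.6549, -0.2709, 0.2435]
tcp_rot: [[-0.25, 0.968, 0.008], [0.968, 0.25, -0.004], [-0.005, 0.007, -1.0]]
wrist_force: [0.8, -0.7, -0.8]
opening: 0.0257
```

```bash
python3 -m crank '{"xyz":[[1,0.05,0],[1,0.05,0],[1,0.05,0],[1,0.05,0],[1,0.05,0],[1,0.05,0],[1,0.05,0],[1,0.05,0],[1,0.05,0],[1,0.05,0],[1,0.05,0],[1,0.05,0]],"dr":[[0,0,0],[0,0,0],[0,0,0],[0,0,0],[0,0,0],[0,0,0],[0,0,0],[0,0,0],[0,0,0],[0,0,0],[0,0,0],[0,0,0]],"gripper":[0,0,0,0,0,0,0,0,0,0,0,0]}'
python3 -m crank '{"xyz":[[0,0,0],[0,0,0],[0,0,0]],"dr":[[0,0,0],[0,0,0],[0,0,0]],"gripper":[0,0,0]}'
python3 look.py w3 tub_rim:.082 post_top:.135 press:0; python3 - <<'E'
from h import *
c=manip.get_calibration("wrist");print({k:np.round(v,3).tolist() for k,v in c.items()})
E
```

```text
time_s: 8.4
tool_pos: [0.5558, 0.2015, 0.235]
tcp_rot: [[-0.25, 0.968, -0.003], [0.968, 0.25, -0.001], [-0.0, -0.003, -1.0]]
wrist_force: [0.8, 0.3, -0.5]
opening: 0.0261
time_s: 8.7
tool_pos: [0.5569, 0.1993, 0.236]
tcp_rot: [[-0.25, 0.968, -0.002], [0.968, 0.25, -0.001], [-0.001, -0.002, -1.0]]
wrist_force: [-0.8, 0.5, -0.1]
opening: 0.0265
8.7 [0.5569 0.1993 0.236 ] [[-0.25, 0.968, -0.002], [0.968, 0.25, -0.001], [-0.001, -0.002, -1.0]] 0.026456814822495726 [-0.8  0.5 -0.1]
tub_rim 0.91 [329.  75.] [0.5352 0.3134 0.082 ]
tub_rim 0.47 [326. 142.] [0.5467 0.2611 0.082 ]
press 0.82 [321. 140.] [0.5442 0.2562 0.    ]
{'fx': 371.648, 'fy': 371.648, 'cx': 319.345, 'cy': 239.021, 'mount': [[0.0, 0.946, 0.325, 0.083], [1.0, -0.001, 0.0, 0.001], [0.0, 0.325, -0.946, -0.142], [0.0, 0.0, 0.0, 1.0]]}
```

View pics/w3.png

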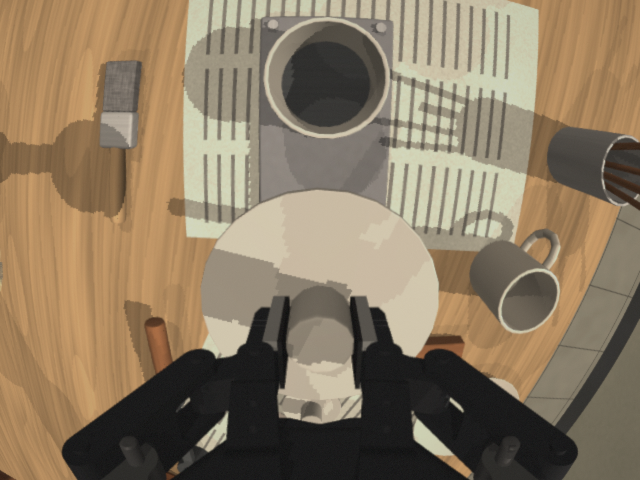

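The lid is held straight, with its flange spanning columns 202–438. The tub rim is clear, with its outer circle about 264–390 by 14–138. I'll fit both circles.

```bash
cat > circ.py <<'E'
from h import *
from scipy.optimize import least_squares
def fit(pts,z):
    P=np.array([wr(p,z)[:2] for p in pts])
    r=least_squares(lambda q:np.hypot(*(P-q[:2]).T)-q[2],[*P.mean(0),.05]).x
    return r,np.abs(np.hypot(*(P-r[:2]).T)-r[2]).max()
E
python3 - <<'E'
from circ import *
im=cv2.imread("pics/w3.png")
hsv=cv2.cvtColor(im,cv2.COLOR_BGR2HSV)
print(fit([(264,76),(390,78),(327,15),(327,138),(284,120),(371,122)],.082))
for r in manip.masks_of("tub_rim","wrist")[:2]:
    m=r["mask"].astype(np.uint8);print(r["conf"],r["rect"])
s=manip.state();z=s["tool_pos"][2]-.0178+.013
print("lid", fit([(202,290),(438,288),(320,190),(240,222),(400,222)],z), s["tool_pos"])
# scene/top check
manip.grab_frame("scene")
for l,zz in(("tub_rim",.082),("post_top",.135),("lid",0)):
    for r in manip.place_of(l,"scene")[:2]: print(l,r["conf"],px2w("scene",r["position"],z=zz))
E
python3 - <<'E'
import cv2
im=cv2.imread('pics/w3.png')[0:150,240:420]
cv2.imwrite('pics/w3c.png',cv2.resize(im,None,fx=4,fy=4))
E
```

```text
(array([0.5351558 , 0.31303735, 0.04988467]), np.float64(0.0006836960341852077))
0.8 [327.0, 109.5, 133.0, 188.1]
lid (array([0.55875862, 0.1973117 , 0.05488466]), np.float64(0.001041825295904207)) [0.55735519 0.1991931  0.23724192]
tub_rim 0.77 [0.53908852 0.30853366 0.082     ]
lid 0.95 [ 4.20895776e-01 -3.89403312e-01  1.11022302e-16]
lid 0.69 [0.29277668 0.50672223 0.        ]
```

View pics/w3c.png

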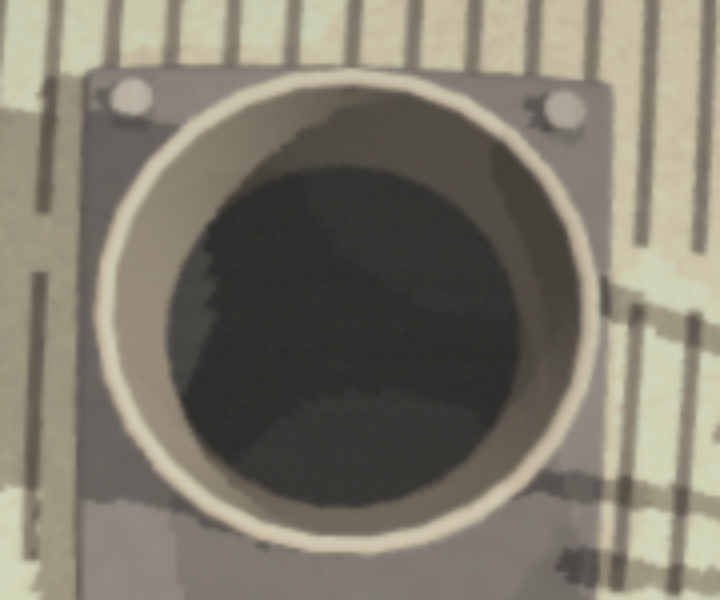

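```bash
python3 -m crank '{"xyz":[[0.9,0.05,0],[0.9,0.05,0],[0.7,0.06,0.3],[0.4,0,0.6],[0,0,0.7],[0,0,0.7],[0,0,0.5],[0,0,0.25],[0,0,0],[0,0,0]],"dr":[[0,0,0],[0,0,0],[0,0,0],[0,0,0],[0,0,0],[0,0,0],[0,0,0],[0,0,0],[0,0,0],[0,0,0]],"gripper":[0,0,0,0,0,0,0,0,0,0]}'
python3 look.py w4; python3 - <<'E'
from h import *
im,_=manip.grab_frame("scene");print(manip.state()["joints"])
w=cv2.imread("pics/w4.png")
P=np.linalg.inv(np.array(manip.get_calibration("scene")["pose"]))
cv2.imwrite("pics/w4c.png",np.hstack([w,])); 
sc=cv2.resize(im[120:240,350:500],(600,480),interpolation=cv2.INTER_CUBIC)
cv2.imwrite("pics/mix4.png",cv2.resize(np.hstack([w,sc]),(800,310)))
E
```

```text
time_s: 10.15
tool_pos: [0.5347, 0.3142, 0.1165]
tcp_rot: [[-0.25, 0.968, 0.001], [0.968, 0.25, 0.001], [0.0, 0.001, -1.0]]
wrist_force: [-0.7, -0.3, -0.7]
opening: 0.0261
10.15 [0.5347 0.3142 0.1165] [[-0.25, 0.968, 0.001], [0.968, 0.25, 0.001], [0.0, 0.001, -1.0]] 0.026081808321369235 [-0.7 -0.3 -0.7]
[2.72994045e+01 8.60982002e+00 7.83916056e+01 1.62384709e-03
 9.28211174e+01 1.28023457e+01]
```

View pics/mix4.png

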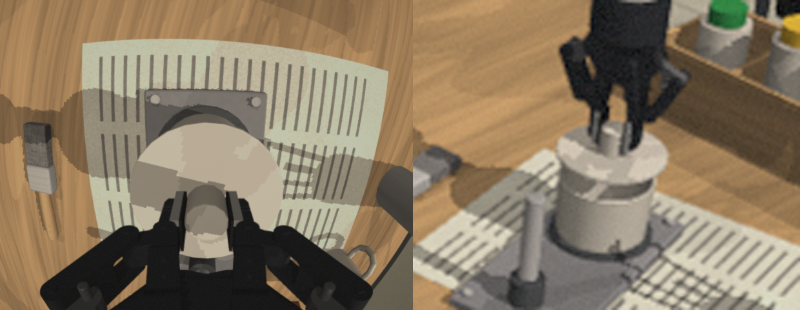

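The lid is over the tub and looks concentric in both views. I'll lower gently.

```bash
python3 -m crank '{"xyz":[[0,0,0.15],[0,0,0.12],[0,0,0.1],[0,0,0.08],[0,0,0],[0,0,0]],"dr":[[0,0,0],[0,0,0],[0,0,0],[0,0,0],[0,0,0],[0,0,0]],"gripper":[0,0,0,0,0,0]}'
python3 -m crank '{"xyz":[[0,0,0.05],[0,0,0.05],[0,0,0],[0,0,0]],"dr":[[0,0,0],[0,0,0],[0,0,0],[0,0,0]],"gripper":[0,0,0,0]}'
```

```text
time_s: 10.85
tool_pos: [0.5341, 0.314, 0.0971]
tcp_rot: [[-0.25, 0.968, -0.0], [0.968, 0.25, -0.0], [-0.0, -0.0, -1.0]]
wrist_force: [0.3, 0.2, -0.4]
opening: 0.0261
time_s: 11.25
tool_pos: [0.5342, 0.3141, 0.0932]
tcp_rot: [[-0.25, 0.968, -0.0], [0.968, 0.25, -0.0], [-0.0, -0.0, -1.0]]
wrist_force: [1.0, 0.7, 0.0]
opening: 0.0265
```

```bash
python3 -m crank '{"xyz":[[0,0,0.04],[0,0,0],[0,0,0]],"dr":[[0,0,0],[0,0,0],[0,0,0]],"gripper":[0,0,0]}'
python3 -m crank '{"xyz":[[0,0,0.03],[0,0,0],[0,0,0]],"dr":[[0,0,0],[0,0,0],[0,0,0]],"gripper":[0,0,0]}'
```

```text
time_s: 11.55
tool_pos: [0.5343, 0.3142, 0.0919]
tcp_rot: [[-0.25, 0.968, 0.001], [0.968, 0.25, 0.0], [0.0, 0.001, -1.0]]
wrist_force: [0.1, 0.2, -0.3]
opening: 0.0263
time_s: 11.85
tool_pos: [0.5344, 0.3142, 0.0919]
tcp_rot: [[-0.25, 0.968, 0.001], [0.968, 0.25, 0.001], [0.0, 0.001, -1.0]]
wrist_force: [-1.7, -1.8, 5.2]
opening: 0.0261
```

Contact came at exactly the expected height (5 N), so the lid is seated. I'll release and rise.

```bash
python3 -m crank '{"xyz":[[0,0,0],[0,0,0],[0,0,0],[0,0,0],[0,0,0],[0,0,0],[0,0,0],[0,0,-0.3],[0,0,-0.8],[0,0,-1],[0,0,-1],[0,0,-0.8]],"dr":[[0,0,0],[0,0,0],[0,0,0],[0,0,0],[0,0,0],[0,0,0],[0,0,0],[0,0,0],[0,0,0],[0,0,0],[0,0,0],[0,0,0]],"gripper":[0.4,0.5,0.7,0.9,1,1,1,1,1,1,1,1]}'
python3 -m crank '{"xyz":[[-1,0,0],[-1,0,0],[-1,0,0],[0,0,0],[0,0,0]],"dr":[[0,0,0],[0,0,0],[0,0,0],[0,0,0],[0,0,0]],"gripper":[1,1,1,1,1]}'
python3 look.py w5; python3 - <<'E'
from h import *
im,_=manip.grab_frame("scene")
w=cv2.imread("pics/w5.png")
sc=cv2.resize(im[120:240,350:500],(600,480),interpolation=cv2.INTER_CUBIC)
cv2.imwrite("pics/mix5.png",cv2.resize(np.hstack([w,sc]),(800,310)))
E
```

```text
time_s: 13.05
tool_pos: [0.5343, 0.3141, 0.2507]
tcp_rot: [[-0.25, 0.968, 0.003], [0.968, 0.25, 0.002], [0.001, 0.004, -1.0]]
wrist_force: [0.8, 0.7, -0.5]
opening: 0.0855
time_s: 13.55
tool_pos: [0.5645, 0.1972, 0.2475]
tcp_rot: [[-0.249, 0.969, 0.001], [0.969, 0.249, 0.001], [0.0, 0.001, -1.0]]
wrist_force: [1.2, 0.2, -0.1]
opening: 0.0853
13.55 [0.5645 0.1972 0.2475] [[-0.249, 0.969, 0.001], [0.969, 0.249, 0.001], [0.0, 0.001, -1.0]] 0.0853322949696054 [ 1.2  0.2 -0.1]
```

View pics/mix5.png

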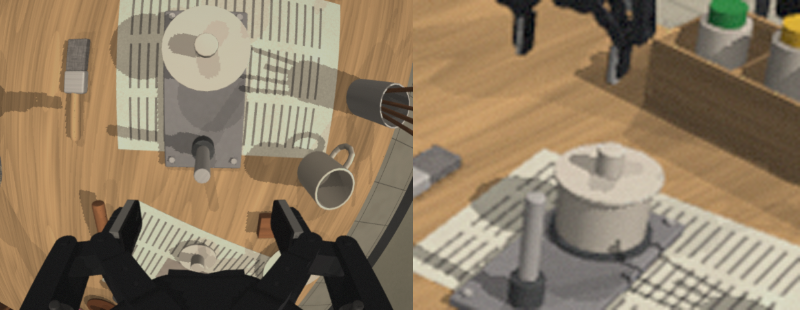

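The lid sits level on the tub, and the post top is visible at about (312,273) in the wrist picture. I'll measure the post position and axis.

```bash
python3 - <<'E'
from circ import *
s=manip.state();im,d=manip.grab_frame("wrist")
for l,z in(("post_top",.135),("press",0),("tub_rim",.082),("lid",.074)):
    for r in manip.place_of(l,"wrist")[:2]: print(l,r["conf"],np.round(r["position"],1),wr(r["position"],z,s))
cv2.imwrite("pics/p.png",cv2.resize(im[0:300,240:400],None,fx=2,fy=2))
m=cv2.imread("pics/w5.png")[0:300,230:400]
cv2.imwrite("pics/w5c.png",cv2.resize(m,None,fx=2,fy=2))
E
```

```text
post_top 0.82 [311.5 276.5] [0.56742147 0.16466188 0.135     ]
lid 0.83 [320.1  76.2] [0.53575318 0.31251566 0.074     ]
lid 0.74 [162.6 474.8] [ 0.43347426 -0.2586562   0.074     ]
```

View pics/w5c.png

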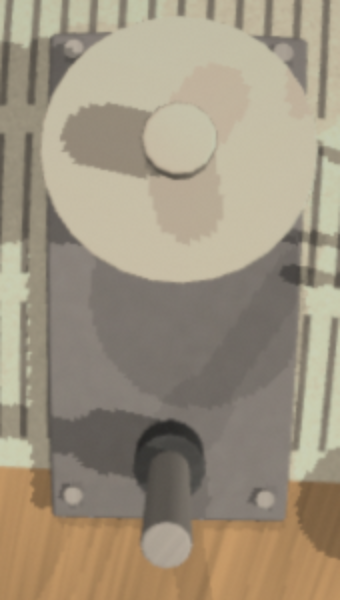

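```bash
python3 - <<'E'
from h import *
f=lambda x,y:(x/2+230,y/2)
po=wr(f(167,545),.135);kn=wr(f(180,138),.115)
B=[wr(f(*p),.016)[:2] for p in((73,495),(265,499),(74,47),(284,51))]
mid0=(B[0]+B[1])/2;mid1=(B[2]+B[3])/2
a=lambda v:np.degrees(np.arctan2(v[1],v[0]))
print(po,kn,np.linalg.norm((kn-po)[:2]),a(kn-po),a(B[2]-B[0]),a(B[3]-B[1]),a(B[1]-B[0])+90,mid0,mid1,(mid0+mid1)/2)
c=(mid0+mid1)/2
u=(mid1-mid0)/np.linalg.norm(mid1-mid0);print("post from plate",c-.09*u,"tub",c+.06*u)
E
```

```text
[0.56784507 0.1686391  0.135     ] [0.53507046 0.31341692 0.115     ] 0.14844120792150747 102.75554463035343 103.300178596505 103.30427776142469 103.37005215222392 [0.57331545 0.14395738] [0.51948672 0.37162937] [0.54640109 0.25779338]
post from plate [0.56710897 0.17020808] tub [0.53259583 0.31618357]
```

```bash
python3 -m crank '{"xyz":[[-0.89,-0.53,0],[-0.89,-0.53,0],[-0.89,-0.53,0],[-0.89,-0.53,0],[-0.89,-0.53,0],[-0.89,-0.53,0],[-0.89,-0.53,0],[-0.89,-0.53,0.2],[-0.89,-0.53,0.4],[-0.89,-0.53,0.4],[0,0,0],[0,0,0]],"dr":[[0,0,0],[0,0,0],[0,0,0],[0,0,0],[0,0,0],[0,0,0],[0,0,0],[0,0,0],[0,0,0],[0,0,0],[0,0,0],[0,0,0]],"gripper":[1,1,1,1,1,1,1,1,1,1,1,1]}'
python3 look.py w6 lever:0 lever_balance:.032 lever_foot:0
```

```text
time_s: 15.1
tool_pos: [0.4479, -0.2, 0.2061]
tcp_rot: [[-0.249, 0.969, -0.001], [0.969, 0.249, 0.001], [0.001, -0.001, -1.0]]
wrist_force: [0.9, 0.3, 0.7]
opening: 0.0854
15.1 [ 0.4479 -0.2     0.2061] [[-0.249, 0.969, -0.001], [0.969, 0.249, 0.001], [0.001, -0.001, -1.0]] 0.08542427530693608 [0.9 0.3 0.7]
lever 0.91 [321. 265.] [ 0.4657 -0.2616  0.    ]
lever_balance 0.85 [323. 212.] [ 0.4512 -0.1987  0.032 ]
lever_foot 0.68 [324. 113.] [ 0.4312 -0.115   0.    ]
lever_foot 0.49 [623.  81.] [0.7531 0.0439 0.    ]
```

View pics/w6.png

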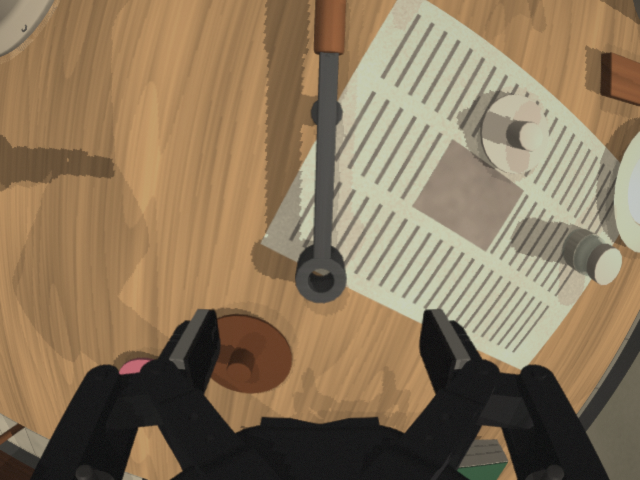

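The lever runs nearly straight up the picture: eye at (321,275), bar end at (329,55), foot at (325,112).

```bash
python3 - <<'E'
from circ import *
e=wr((321,275),.04);print("eye",e)
print("hubfit",fit([(296.5,277),(346,276),(322,303),(304,296),(339,295)],.04))
print("bar",[wr(p,.04)[:2] for p in((329,56),(323.5,225))])
v=(wr((329,56),.04)-e)[:2];u=v/np.linalg.norm(v);print(u,np.degrees(np.arctan2(u[1],u[0])))
b=e[:2]+.062*u;s=manip.state();R=np.array(s["tcp_rot"])
print("bal",b,"tool x ang",np.degrees(np.arctan2(R[1,0],R[0,0])),"units",R.T@(np.r_[b,.0133]-s["tool_pos"])/.04)
E
```

```text
eye [ 0.46569192 -0.25423545  0.04      ]
hubfit (array([ 0.46734437, -0.25971717,  0.02297539]), np.float64(0.0005651625748327276))
bar [array([ 0.42333464, -0.06728831]), array([ 0.45566319, -0.20756906])]
[-0.22097265  0.97528001] 102.76616755638547
bal [ 0.45199161 -0.19376808] tool x ang 104.6255628553285 units [0.1048635  0.09987467 4.85194663]
```

```bash
python3 -m crank '{"xyz":[[0,0.1,0.6],[0,0,1],[0,0,1],[0,0,1],[0,0,0.6],[0,0,0.4],[0,0,0.23],[0,0,0],[0,0,0]],"dr":[[0,0,0.23],[0,0,0],[0,0,0],[0,0,0],[0,0,0],[0,0,0],[0,0,0],[0,0,0],[0,0,0]],"gripper":[1,1,1,1,1,1,1,1,1]}'
python3 look.py w7 lever_balance:.032; python3 - <<'E'
from h import *
w=cv2.imread("pics/w7.png")
im,_=manip.grab_frame("scene");sc=cv2.resize(im[200:320,190:340],(600,480),interpolation=cv2.INTER_CUBIC)
cv2.imwrite("pics/mix7.png",cv2.resize(np.hstack([w,sc]),(800,310)))
E
```

```text
time_s: 16.2
tool_pos: [0.4529, -0.1987, 0.0145]
tcp_rot: [[-0.218, 0.976, 0.001], [0.976, 0.218, -0.001], [-0.001, 0.001, -1.0]]
wrist_force: [0.2, -0.2, 0.9]
opening: 0.0857
16.2 [ 0.4529 -0.1987  0.0145] [[-0.218, 0.976, 0.001], [0.976, 0.218, -0.001], [-0.001, 0.001, -1.0]] 0.08568597192103897 [ 0.2 -0.2  0.9]
lever_balance 0.69 [314. 337.] [ 0.4514 -0.1997  0.032 ]
```

View pics/mix7.png

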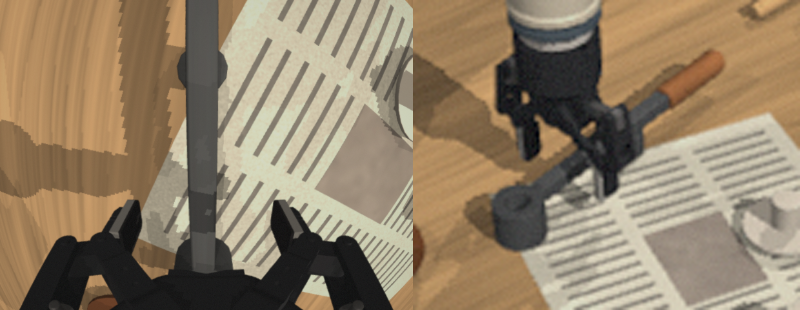

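The bar lies between the open pads, and the network's balance point is within about 1 mm of the TCP. I'll close and lift a little.

```bash
python3 -m crank '{"xyz":[[-0.025,0,0.02],[0,0,0],[0,0,0],[0,0,0],[0,0,0],[0,0,0],[0,0,0],[0,0,0],[0,0,0],[0,0,0],[0,0,0],[0,0,0]],"dr":[[0,0,0],[0,0,0],[0,0,0],[0,0,0],[0,0,0],[0,0,0],[0,0,0],[0,0,0],[0,0,0],[0,0,0],[0,0,0],[0,0,0]],"gripper":[0.7,0.4,0.2,0,0,0,0,0,0,0,0,0]}' 110
python3 -m crank '{"xyz":[[0,0,-0.2],[0,0,-0.3],[0,0,-0.5],[0,0,0],[0,0,0],[0,0,0],[0,0,0]],"dr":[[0,0,0],[0,0,0],[0,0,0],[0,0,0],[0,0,0],[0,0,0],[0,0,0]],"gripper":[0,0,0,0,0,0,0]}'
python3 look.py w8 lever_foot:.04 lever:.04; python3 - <<'E'
from h import *
s=manip.state();print(s["wrist_force"],s["ft_torque"])
im,_=manip.grab_frame("scene");w=cv2.imread("pics/w8.png");sc=cv2.resize(im[200:320,190:340],(600,480),interpolation=cv2.INTER_CUBIC)
cv2.imwrite("pics/mix8.png",cv2.resize(np.hstack([w,sc]),(800,310)))
E
```

```text
time_s: 17.55
tool_pos: [0.4522, -0.2, 0.0128]
tcp_rot: [[-0.217, 0.976, -0.0], [0.976, 0.217, -0.0], [-0.0, -0.0, -1.0]]
wrist_force: [-3.9, -0.3, 5.5]
opening: 0.0138
time_s: 18.25
tool_pos: [0.4516, -0.1994, 0.0512]
tcp_rot: [[-0.217, 0.976, -0.002], [0.976, 0.217, 0.001], [0.001, -0.002, -1.0]]
wrist_force: [-0.0, -0.4, -6.2]
opening: 0.0145
18.25 [ 0.4516 -0.1994  0.0512] [[-0.217, 0.976, -0.002], [0.976, 0.217, 0.001], [0.001, -0.002, -1.0]] 0.014464821965853076 [-0.  -0.4 -6.2]
lever 0.94 [320. 397.] [ 0.4657 -0.2587  0.04  ]
[ 0.22581239 -0.44896084 -5.32966017] [ 0.02920276 -0.0763561   0.00027272]
```

View pics/mix8.png

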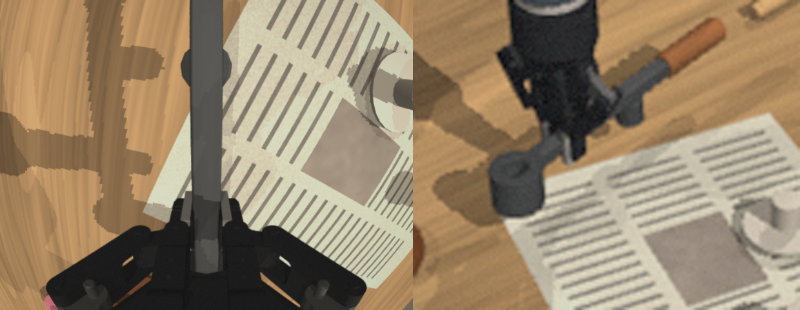

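The lever is lifted and level. I'll raise it and carry it over to the press.

```bash
python3 -m crank '{"xyz":[[0,0,-0.3],[0,0,-0.5],[0,0,-0.7],[0,0,-0.7],[0,0,-0.7],[0,0,-0.5],[0,0,-0.4],[0,0,-0.2],[0,0,0]],"dr":[[0,0,0],[0,0,0],[0,0,0],[0,0,0],[0,0,0],[0,0,0],[0,0,0],[0,0,0],[0,0,0]],"gripper":[0,0,0,0,0,0,0,0,0]}'
python3 -m crank '{"xyz":[[0.2,0.1,0],[0.4,0.2,0],[0.6,0.3,0],[0.6,0.3,0],[0.6,0.3,0],[0.6,0.3,0],[0.6,0.3,0],[0.6,0.3,0],[0.6,0.3,0],[0.6,0.3,0],[0.6,0.3,0],[0.6,0.3,0]],"dr":[[0,0,0],[0,0,0],[0,0,0],[0,0,0],[0,0,0],[0,0,0],[0,0,0],[0,0,0],[0,0,0],[0,0,0],[0,0,0],[0,0,0]],"gripper":[0,0,0,0,0,0,0,0,0,0,0,0]}'
python3 -m crank '{"xyz":[[0.6,0.3,0],[0.6,0.3,0],[0.6,0.3,0],[0.6,0.3,0],[0.5,0.2,0],[0.3,0.11,0],[0.1,0,0],[0,0,0],[0,0,0],[0,0,0],[0,0,0]],"dr":[[0,0,0],[0,0,0],[0,0,0],[0,0,0],[0,0,0],[0,0,0],[0,0,0],[0,0,0],[0,0,0],[0,0,0],[0,0,0]],"gripper":[0,0,0,0,0,0,0,0,0,0,0]}'
python3 look.py w9
```

```text
time_s: 19.35
tool_pos: [0.4526, -0.2, 0.2138]
tcp_rot: [[-0.217, 0.976, 0.002], [0.976, 0.217, -0.001], [-0.001, 0.002, -1.0]]
wrist_force: [0.1, 0.2, -6.0]
opening: 0.0143
time_s: 20.55
tool_pos: [0.5232, 0.0883, 0.2105]
tcp_rot: [[-0.217, 0.976, -0.003], [0.976, 0.217, -0.0], [0.001, -0.003, -1.0]]
wrist_force: [0.2, -0.3, -6.1]
opening: 0.0142
time_s: 21.65
tool_pos: [0.5543, 0.2277, 0.2127]
tcp_rot: [[-0.216, 0.976, 0.0], [0.976, 0.216, -0.0], [-0.0, 0.0, -1.0]]
wrist_force: [-0.3, 0.5, -5.0]
opening: 0.0141
21.65 [0.5543 0.2277 0.2127] [[-0.216, 0.976, 0.0], [0.976, 0.216, -0.0], [-0.0, 0.0, -1.0]] 0.01407625503661946 [-0.3  0.5 -5. ]
```

```bash
python3 -m crank '{"xyz":[[0.02,-0.01,0.2],[0,0,0.2],[0,0,0.13],[0,0,0],[0,0,0],[0,0,0]],"dr":[[0,0,0],[0,0,0],[0,0,0],[0,0,0],[0,0,0],[0,0,0]],"gripper":[0,0,0,0,0,0]}'
python3 look.py w10 lever_foot:.18 lever:.18 post_top:.135; python3 - <<'E'
from h import *
im,ds=manip.grab_frame("scene");np.save("ds.npy",ds)
for l,z in(("lever",.18),("lever_balance",.212),("lever_foot",.18),("post_top",.135)):
    for r in manip.place_of(l,"scene")[:1]: print(l,r["conf"],r["position"],px2w("scene",r["position"],z=z))
w=cv2.imread("pics/w10.png");sc=cv2.resize(im[100:260,330:530],(600,480),interpolation=cv2.INTER_CUBIC)
cv2.imwrite("pics/mix10.png",cv2.resize(np.hstack([w,sc]),(800,310)))
E
```

```text
time_s: 22.3
tool_pos: [0.5537, 0.2292, 0.1916]
tcp_rot: [[-0.217, 0.976, 0.001], [0.976, 0.217, 0.0], [-0.0, 0.001, -1.0]]
wrist_force: [-0.3, 0.3, -5.1]
opening: 0.0141
22.3 [0.5537 0.2292 0.1916] [[-0.217, 0.976, 0.001], [0.976, 0.217, 0.0], [-0.0, 0.001, -1.0]] 0.014080603786878558 [-0.3  0.3 -5.1]
lever 0.93 [323. 398.] [0.5697 0.1685 0.18  ]
lever 0.96 [398.2, 180.2] [0.56896358 0.16476944 0.18      ]
lever_balance 0.61 [407.0, 158.4] [0.54727973 0.21405664 0.212     ]
lever_foot 0.77 [427.6, 153.1] [0.52511328 0.31820472 0.18      ]
post_top 0.94 [397.6, 191.5] [0.55611077 0.1813172  0.135     ]
```

The picture limit is reached, so I'll check level and direction numerically from the wrist depth.

```bash
python3 - <<'E'
from h import *
s=manip.state();im,d=manip.grab_frame("wrist");c=manip.get_calibration("wrist");M=np.array(c["mount"])
v,u=np.mgrid[0:480,0:640];x=u-c["cx"];y=v-c["cy"];r=np.hypot(x,y)+1e-9;th=r/c["fx"]
ray=np.dstack([x/r*np.tan(th),-y/r*np.tan(th),-np.ones_like(r)])
p=(ray*d[...,None])@M[:3,:3].T+M[:3,3]           # tool frame
w=p@np.array(s["tcp_rot"]).T+s["tool_pos"]
ok=(d>0)&(w[...,2]>.15)&(w[...,2]<.26)&(np.abs(u-325)<40)&(v<300)
for row in range(5,300,20):
    q=np.where(ok[row])[0]
    if len(q): print(row,q.min(),q.max(),np.round(np.median(w[row,q],0),4))
bar=ok&(w[...,2]>.21)&(v<260);P=w[bar];print(len(P))
if len(P)>50:
    m=np.median(P,0);ax=np.linalg.svd(P-P.mean(0),full_matrices=False)[2][0];ax*=np.sign(ax[1])
    print("yaw",np.degrees(np.arctan2(ax[1],ax[0])),"pitch",np.degrees(np.arcsin(ax[2])),m)
E
```

```text
5 294 345 [0.5283 0.3454 0.2178]
25 294 345 [0.5298 0.3389 0.2181]
45 294 344 [0.5313 0.3326 0.2179]
65 294 345 [0.5327 0.3263 0.2179]
85 286 353 [0.534  0.3202 0.2177]
105 286 358 [0.5363 0.3143 0.2177]
125 287 351 [0.5366 0.308  0.2177]
145 294 344 [0.5379 0.3019 0.2179]
165 294 344 [0.5393 0.2958 0.2177]
185 295 344 [0.5408 0.2895 0.2178]
205 295 344 [0.5424 0.2833 0.2179]
225 296 343 [0.5437 0.2768 0.218 ]
245 296 343 [0.5452 0.2699 0.2178]
265 296 343 [0.5468 0.263  0.2178]
285 297 341 [0.5481 0.2555 0.2179]
13125
yaw 102.5906611669512 pitch -0.059205017528703566 [0.53687472 0.30748836 0.21792661]
```

Everything agrees: the pitch is -0.06°, the foot is at (0.5355, 0.314) over the knob, and the eye is at about (0.568, 0.168) over the post. Handing in.

```bash
python3 -c "
from rig import manip
print(manip.close_job())"
```

```text
the job is handed in; nothing more can be done
None
```

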